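# Slide the parts box home in its roller bay

### The job

Put the green steel parts box away in the roller bay: push it with the fingers from the flat infeed plate down the roller lane between the two guide rails, until it sits fully home against the bumpers and the sprung catch has popped up behind it. Only push it, do not lift or tip it. Neither the box nor the hand may touch either guide rail anywhere (they scrape its enamel); leave the things around the bay alone.

Things in the scene. Friction and masses are not known exactly. Their poses are not given: they have to be found in the camera images.
- parts_box: Green steel box, lid closed, loose, 0.45-0.81 kg. Origin: centre of underside. Long axis y: end walls at y = +-110 mm, lid +-112. Across (x): walls -75 to +76 mm, lid -76 to +77.5, small clasp on the -x side out to -80. Height 68, walls up to 62 mm. Starts on the infeed plate, up to 0.2 rad askew and 22 mm off the lane's middle; goes in long way, as it lies.
- roller_bay: Fixed bench-top bay, 560 x 240 mm. Origin: on the table under the middle of the lane mouth; the lane runs along its -y, x = 0 is the lane's middle. Running surface 45 mm above the table: flat grey infeed plate, 240 mm wide, y = +275 to -54 mm, then eight free-running rollers, y = -68 to -264 mm (the box rolls easily there).
- rail_near: Steel guide rail on the -x side (nearer the robot), fixed; origin and axes as the bay's. Inner face 88 mm from the lane's middle for y = -30 to -270 mm, flaring out to 100 mm between y = -30 and 0. 6 mm thick; top 73 mm above the table, 28 above the running surface. Brackets outside.
- rail_far: The same guide rail on the +x (far) side, mirrored: inner face at x = +88 mm. The clear lane between the rails is 176 mm wide.
- catch (a joint): Sprung catch on the lane's middle, hinged at y = -20 mm of the bay, tip at y = -46. 0 = popped up, tip 7 mm above the plate; about 0.26 = pressed flush by the box (about 2 N). It frees itself once the box's tail wall is past y = -48 mm and then keeps the box from coming back.
- jar: Blue paint jar with a lid, 71 mm across, 101 mm high, standing beyond the bay; bystander, not to be moved. Origin: centre of its underside.
- home (a point): Point in the bay where the box's origin is when fully home: x = 0, y = -161 mm of the bay, 45 mm above the table. Then the leading wall is on the two rubber bumpers (faces at y = -271 mm, x = +-50 mm, 69 mm above the table) and the tail wall is at y = -51 mm.
- tub: White plastic tub with a lid, 84 mm across, 70 mm high, standing beyond the bay, nearest the box's start; bystander, not to be moved. Origin: centre of its underside.
- white_tape: Roll of white tape lying flat, 62 mm across, 19 mm high, beyond the bay between tub and jar; bystander, not to be moved. Origin: centre of its underside.

How it is judged:
By the outcome, as a careful person would: the job done as asked, in the order asked, and still so for the second after the job is handed in, with the robot touching nothing.
It also fails if it takes over 64 s, if anything falls off the work surface, if the arm or the gripper's body presses on something with over 40 N, if the wrist force passes 120 N, or if a joint passes its speed limit or range.

### The arm

A 6-joint arm with a two-finger parallel gripper is mounted at the origin on a cart in front of the work surface, level with it; the furniture and walls round the work are solid. World frame = base frame: x ahead of the robot, y to its left, z up, the work surface at z = 0. Lengths are in m, angles in rad, forces in N, time in s.
With the tool pointing down it reaches from about 0.3 to 0.75 m from the base axis. Payload 8.5 kg.
Tool frame: the origin (TCP) lies on the centre line of the jaws, within the pads' length; the fingertips stand env.tips_ahead ahead of it and the grasp point (between the pads) lies 2 mm behind it (env.tips_ahead is the distance from the TCP to the fingertips, in m); z points along the fingers, y is the direction in which the jaws open and shut (so a half turn about z gives the same grasp; the last joint's range is limited). The gripper opens to 85 mm and grips with 20 to 120 N. Pads are 22 mm wide; open, the fingers measure 114 mm over their backs; the gripper's body (76 mm by 85 mm) begins 54 mm behind the grasp point. The pads swing forward as they close: fully open they stand 13 mm farther back than shut.
Start: joints at [0.953, 0.381, 1.297, -0, 1.464, -0.215], TCP at [0.216, 0.506, 0.248] pointing down, gripper open.
Joint ranges: [-3.11, 3.11], [-0.89, 2.33], [0.22, 2.48], [-1.42, 4.56], [0.17, 2.85], [-2.88, 2.88]. Speed limits (rad/s): [2.39, 2.39, 3.14, 3.14, 3.14, 3.14].

### API

Orientations are given as a rotation vector (axis times angle).
In Python, from rig import env gives the robot as it stands.
- The arm moves only by the tool move_arm, never from a script. Its argument "plan" is one flat list of numbers, 7 for each row, row after row: the opening, from 0 (shut) to 1 (fully open), then the shift along the world's x, y, z in mm, then the turn, a rotation vector about the world's x, y, z in degrees. In form: [jaw, x, y, z, wx, wy, wz, jaw, x, y, z, wx, wy, wz, ...]. A call has 1 to 10 rows; each row is the pose to reach, as a shift and turn from the pose commanded when the call began; what a row does not reach only later rows make up. A row lasts 1/8 s, in which the tool goes at most 62.5 mm and 10.7 degrees, less where a joint would pass 70% of its speed; a pose out of reach is approached as far as the arm can. A call with a gripper value outside its range is refused whole. The fingers move at their own pace and stop on an object; the grip force is fixed at half the most. Time passes only in rows, so rows that repeat a pose let the fingers close. It gives the time, the measured TCP pose, the force and the opening at its end, in the units of the state.
- env.sense(): the state, without advancing time (a new reading comes with each control period).
- env.read_camera(name): name is "side" or "top" or "wrist"; returns a dict with "image" (420x560x3 uint8, red, green, blue), "range_z" (420x560 float32, m along the optical axis (not along the pixel's ray), 0 where there is no reading), "fov_y" (degrees; the focal length in pixels is half the picture's height over the tangent of half this angle, whatever the lens; pixels are square), "cx", "cy" (the principal point, pixels), "R" (3x3) and "t" (3): a world point X has camera coordinates R X + t; the wrist camera has in their place "mount" (4x4, takes a point from camera to tool coordinates, whose origin is the TCP and whose axes are the flange's). Camera axes: x right, y down, z forward; pixel columns grow to the right and rows downward; lengths in m; the calibration is good to about 2 mm. A picture is of the moment at which its call begins: read the wrist's pose just before it.
- env.job_done(): hands the job in, once; it reports no verdict.
The state is a dict: "clock": time; "qpos": joint angles; "dq": joint speeds; "tau": joint torques, N m; "ee_pos": TCP position; "ee_rot": TCP orientation; "force": force on the tool from outside, world axes, zero at the start; "ft_torque": the same for the moment, N m; "gripper_width": finger opening in m.
Only numpy, scipy, OpenCV 4.12 (cv2) and the standard library are available. Lean on these libraries where they do the work, as an engineer would, in place of code of your own. Each camera call takes 0.05 s, during which the arm holds its last target.

## Working session

There is one attempt and no reset: what is moved stays moved. The work goes in short steps, Python scripts to look and compute and a tool call to move; the robot and the scene stay as the last step left them, time stands still between calls to the robot, and variables do not carry over. Pictures are saved under pics/ and viewed, and the job is handed in when it is done.

Besides the shell and the picture viewer there is one more tool, called in YAML: its name, and indented under it one key for each argument. move_arm: Moves the arm, as the interface text tells. Its arguments: {"type":"object","properties":{"plan":{"type":"array","items":{"type":"number"}}},"required":["plan"]}

```bash
mkdir -p pics; ls; python3 - <<'E'
from rig import env
import cv2,numpy as np
print(env.tips_ahead); s=env.sense(); print({k:np.round(v,3) for k,v in s.items()})
for n in ("side","top","wrist"):
    c=env.read_camera(n); cv2.imwrite(f"pics/{n}0.png",c["image"][:,:,::-1]); np.savez(f"{n}0.npz",**c)
    print(n,c["fov_y"],c["cx"],c["cy"],c.get("t"), (c["range_z"]>0).mean())
E
```

```text
pics
0.017
{'clock': np.float64(0.0), 'qpos': array([ 0.953,  0.381,  1.298, -0.   ,  1.464, -0.215]), 'dq': array([-0.001,  0.001,  0.   ,  0.   ,  0.   , -0.001]), 'tau': array([ 0.0000e+00, -4.4845e+01, -2.3128e+01, -0.0000e+00,  5.0000e-03,
       -0.0000e+00]), 'ee_pos': array([0.215, 0.506, 0.248]), 'ee_rot': array([-6.280e-01, -3.078e+00,  2.000e-03]), 'force': array([-0.592,  0.333,  0.924]), 'ft_torque': array([ 0.023,  0.017, -0.039]), 'gripper_width': np.float64(0.086)}
side 42.73244682713299 278.08454714125355 213.75808844050292 [ 0.34007086 -0.45501078  1.31484827] 0.9960076530612245
top 55.21305068682667 277.8345424636252 208.53461619113557 [0.05556008 0.63520121 0.84797204] 0.9960034013605442
wrist 71.88435366657022 284.71404107104667 207.777616126595 None 0.9961692176870748
```

View pics/side0.png

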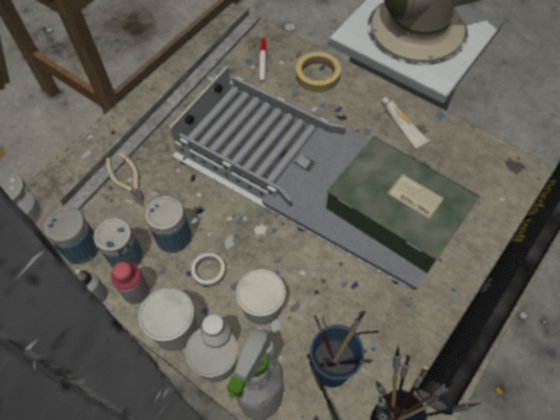

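View pics/top0.png

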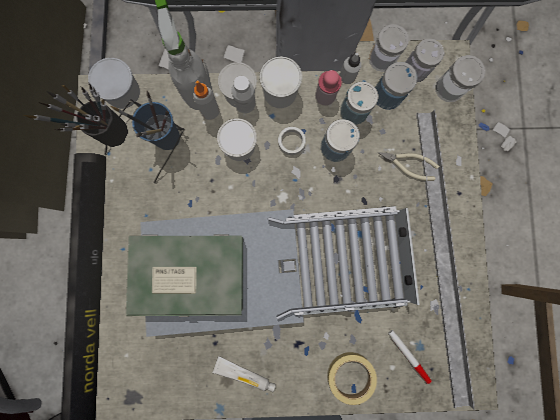

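View pics/wrist0.png

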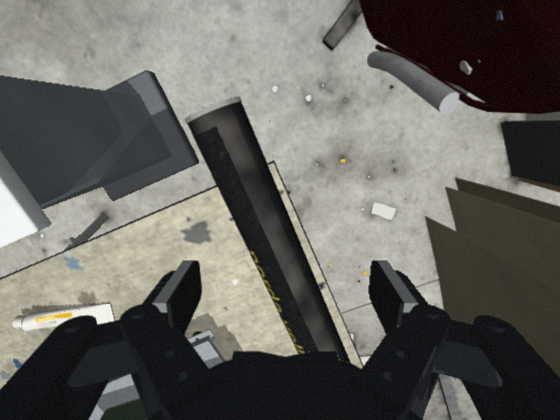

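The top view shows the box lid at about (128-243, 235-315), the plate left edge at about x=145, the catch at (288,266), rollers at 300-400, and rails along rows ~215 (far) and ~308 (near). The side view agrees. Next I'll measure these in world coordinates.

```bash
cat > h.py <<'E'
import numpy as np,cv2
def cam(c): 
    f=210/np.tan(np.radians(float(c["fov_y"]))/2); return f,float(c["cx"]),float(c["cy"])
def cloud(c):
    f,cx,cy=cam(c); z=c["range_z"]; v,u=np.mgrid[0:420,0:560]
    P=np.stack([(u-cx)/f*z,(v-cy)/f*z,z],-1); return (P-c["t"])@c["R"]
def ray(c,uv,h):
    f,cx,cy=cam(c); uv=np.atleast_2d(uv).astype(float)
    d=np.c_[(uv[:,0]-cx)/f,(uv[:,1]-cy)/f,np.ones(len(uv))]@c["R"]; o=-c["R"].T@c["t"]
    return o+d*((h-o[2])/d[:,2])[:,None]
E
python3 - <<'E'
from h import *
np.set_printoptions(precision=4,suppress=True)
c=dict(np.load("top0.npz")); P=cloud(c); img=c["image"]
print("campos",-c["R"].T@c["t"])
for n,(u,v) in dict(lid=(200,250),plate=(270,240),table=(230,190),roller=(307,260),far=(350,213),near=(350,309),jarlid=(343,135),tub=(237,135),tape=(281,140)).items(): print(n,P[v,u],img[v,u])
hsv=cv2.cvtColor(img,cv2.COLOR_RGB2HSV)
# lid
z=P[...,2]
m=((z>0.105)&(z<0.121)).astype(np.uint8); m[:, :110]=0;m[:,260:]=0;m[:220]=0;m[330:]=0
cs,_=cv2.findContours(m,0,2); k=max(cs,key=cv2.contourArea); r=cv2.minAreaRect(k); print("lid rect px",r)
g=((hsv[...,0]>35)&(hsv[...,0]<90)&(hsv[...,1]>40)).astype(np.uint8); 
w=ray(c,k[:,0,:],0.113); r=cv2.minAreaRect((w[:,:2]*1000).astype(np.float32)); print("lid mm",r, cv2.boxPoints(r))
# rails
for n,(a,b) in dict(far=(205,225),near=(295,322)).items():
    sub=np.zeros((420,560),bool); sub[a:b,300:405]=1
    q=P[sub&(z>0.068)&(z<0.08)]; l=cv2.fitLine((q[:,:2]*1000).astype(np.float32),cv2.DIST_HUBER,0,.01,.01).ravel(); print(n,len(q),l,np.median(q[:,2]),np.degrees(np.arctan2(l[1],l[0])))
E
python3 - <<'E'
import cv2
i=cv2.imread('pics/top0.png'); cv2.imwrite('pics/topz.png',cv2.resize(i[195:345,250:430],None,fx=4.4,fy=4,interpolation=cv2.INTER_CUBIC)) 
cv2.imwrite('pics/topz2.png',cv2.resize(i[215:345,110:260],None,fx=4,fy=4,interpolation=cv2.INTER_CUBIC)) 
E
```

```text
campos [0.5455 0.0559 0.9083]
lid [0.5495 0.1973 0.1118] [105 113  98]
plate [0.5676 0.0595 0.0462] [137 140 145]
table [0.6846 0.1484 0.0001] [137 132 120]
roller [ 0.5231 -0.0189  0.0409] [125 127 131]
far [ 0.6225 -0.1164  0.0374] [69 70 73]
near [ 0.4217 -0.1019  0.0677] [202 200 203]
jarlid [ 0.779  -0.0962  0.1007] [181 177 170]
tub [0.7928 0.1251 0.0684] [189 188 190]
tape [ 0.7995  0.0291 -0.0018] [145 143 139]
lid rect px ((183.5, 275.0), (82.0, 115.0), 90.0)
lid mm ((502.54718017578125, 228.53224182128906), (222.8343505859375, 158.15283203125), 88.66705322265625) [[420.9004 118.9847]
 [579.0104 115.3057]
 [584.194  338.0798]
 [426.084  341.7588]]
far 331 [   0.0596   -0.9982  612.0164 -108.7048] 0.07243505937437979 -86.5806
near 373 [   0.0608   -0.9982  429.688  -105.6087] 0.07245577288111471 -86.51493
```

View pics/topz.png

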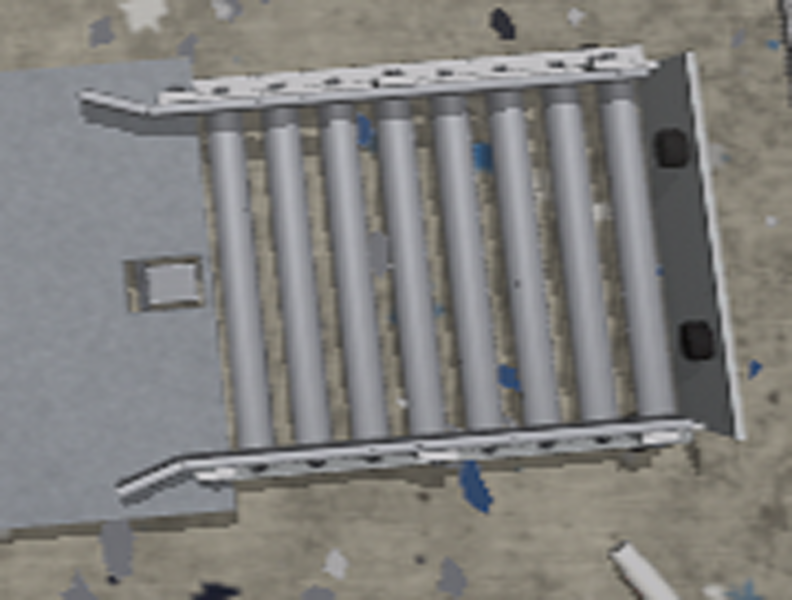

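View pics/topz2.png

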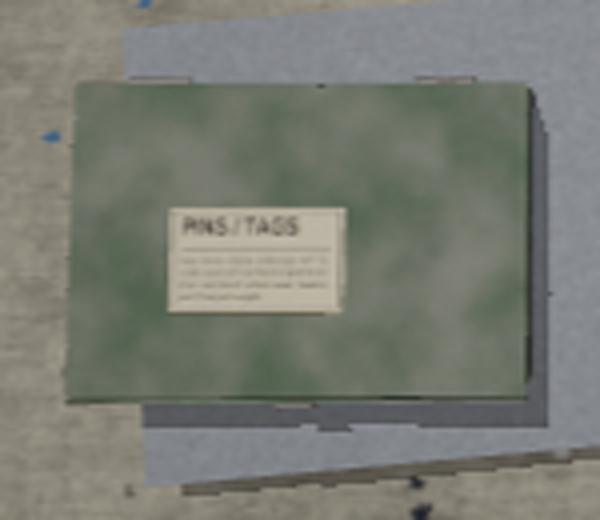

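The zooms show the rail tops clearly, with flare tips at about (268,219) and (277,318), plate end at (294,210)-(304,322), and bumpers at about (402,232) and (408,280). The box is askew relative to the lane. I'll refine the edges.

```bash
cat > box.py <<'E'
from h import *
def lid(c,h=0.113,u0=95,u1=470,v0=205,v1=345,show=None):
    """lid rectangle from range mask (z near lid) refined by subpixel edge on range height"""
    P=cloud(c); z=P[...,2]
    m=((abs(z-h)<0.005)).astype(np.uint8); mm=np.zeros_like(m); mm[v0:v1,u0:u1]=m[v0:v1,u0:u1]
    mm=cv2.morphologyEx(mm,cv2.MORPH_OPEN,np.ones((5,5),np.uint8))
    cs,_=cv2.findContours(mm,0,cv2.CHAIN_APPROX_NONE); k=max(cs,key=cv2.contourArea)[:,0,:]
    r=cv2.minAreaRect(k.astype(np.float32)); bp=cv2.boxPoints(r)
    g=cv2.cvtColor(c["image"],cv2.COLOR_RGB2LAB).astype(np.float32)
    out={}
    # sides by expected position: per-side contour pts, fit lines in world
    w=ray(c,k,h)[:,:2]*1000; ctr=w.mean(0)
    M=cv2.moments(max(cs,key=cv2.contourArea)); 
    x0,x1=np.percentile(w[:,0],[1,99]);y0,y1=np.percentile(w[:,1],[1,99])
    def fit(sel): return cv2.fitLine(w[sel].astype(np.float32),cv2.DIST_HUBER,0,.01,.01).ravel()
    ymid=(w[:,1]>y0+15)&(w[:,1]<y1-15); xmid=(w[:,0]>x0+15)&(w[:,0]<x1-15)
    cx=(x0+x1)/2; cy=(y0+y1)/2
    L=dict(near=fit(ymid&(w[:,0]<cx)),far=fit(ymid&(w[:,0]>cx)),tail=fit(xmid&(w[:,1]>cy)),lead=fit(xmid&(w[:,1]<cy)))
    return k,w,L
E
python3 - <<'E'
from box import *
np.set_printoptions(precision=2,suppress=True)
c=dict(np.load("top0.npz"))
k,w,L=lid(c)
for n,l in L.items(): print(n,l[2:],np.degrees(np.arctan2(l[1],l[0])))
sg=lambda l,y: l[2]+(y-l[3])*l[0]/l[1]
sy=lambda l,x: l[3]+(x-l[2])*l[1]/l[0]
print("near/far x at y228",sg(L['near'],228),sg(L['far'],228)," tail/lead y at x502",sy(L['tail'],502),sy(L['lead'],502))
for n,p,h in [("flare far",(268.2,218.7),.073),("flare near",(277.3,318),.073),("plate end far",(293.6,210.5),.045),("plate end near",(303.6,322.5),.045),("bump far",(402.5,231.5),.069),("bump near",(408.5,280),.069),("plate tl",(141,222),.045),("plate bl",(146.5,336.5),.045)]:
    q=ray(c,p,h)[0]*1000
    e=np.array([-.0602,.9982]); x=np.array([.9982,.0602]); d=q[:2]-np.array([520.85,-107.15])
    print(n,q, "lane x %.1f, y(rel) %.1f"%(d@x,d@e))
E
```

```text
near [466.46 251.29] -69.28657
far [529.12 220.97] -80.306
tail [482.77 277.77] -33.8437
lead [513.19 181.51] -45.231117
near/far x at y228 475.2661 527.9163  tail/lead y at x502 264.8761 192.78825
flare far [611.26  62.17  73.  ] lane x 100.4, y(rel) 163.6
flare near [408.39  48.    73.  ] lane x -102.9, y(rel) 161.6
plate end far [629.99   7.12  45.  ] lane x 115.8, y(rel) 107.5
plate end near [393.1  -7.3  45. ] lane x -121.5, y(rel) 107.4
bump far [ 578.25 -218.92   69.  ] lane x 50.6, y(rel) -115.0
bump near [ 477.58 -225.77   69.  ] lane x -50.3, y(rel) -115.8
plate tl [612.57 335.01  45.  ] lane x 118.2, y(rel) 435.8
plate bl [373.3  320.93  45.  ] lane x -121.5, y(rel) 436.2
```

```bash
cat > box.py <<'E'
from h import *
O=np.array([520.85,-107.15])+161.5*np.array([-.0602,.9982]); EX=np.array([.9982,.0602]); EY=np.array([-.0602,.9982])
def bay(p): d=np.asarray(p)[...,:2]-O; return np.stack([d@EX,d@EY],-1)
def lid(c,h=0.113,lo=0.092,hi=0.125,u0=95,u1=425,v0=205,v1=345):
    z=cv2.medianBlur(cloud(c)[...,2].astype(np.float32),5)
    m=((z>lo)&(z<hi)).astype(np.uint8); mm=np.zeros_like(m); mm[v0:v1,u0:u1]=m[v0:v1,u0:u1]
    mm=cv2.morphologyEx(mm,cv2.MORPH_OPEN,np.ones((7,7),np.uint8))
    cs,_=cv2.findContours(mm,0,cv2.CHAIN_APPROX_NONE); k=max(cs,key=cv2.contourArea)[:,0,:].astype(float)
    # contour points lie on outermost inside pixels: move half a pixel out
    w=bay(ray(c,k,h)*1000)
    a=cv2.minAreaRect(w.astype(np.float32)); x0,y0=w.min(0);x1,y1=w.max(0); cx,cy=a[0]
    def fit(sel): 
        l=cv2.fitLine(w[sel].astype(np.float32),cv2.DIST_HUBER,0,.01,.01).ravel(); return l
    ym=abs(w[:,1]-cy)<85; xm=abs(w[:,0]-cx)<50
    L=dict(near=fit(ym&(w[:,0]<cx)),far=fit(ym&(w[:,0]>cx)),tail=fit(xm&(w[:,1]>cy)),lead=fit(xm&(w[:,1]<cy)))
    ang={n:(np.degrees(np.arctan2(l[1],l[0]))%180)-(90 if n in('near','far') else 0) for n,l in L.items()}
    ang={n:(a+90)%180-90 for n,a in ang.items()}
    yw=(ang['near']+ang['far'])/2
    pos=dict(near=L['near'][2]+(cy-L['near'][3])*L['near'][0]/L['near'][1],far=L['far'][2]+(cy-L['far'][3])*L['far'][0]/L['far'][1],
      tail=L['tail'][3]+(cx-L['tail'][2])*L['tail'][1]/L['tail'][0],lead=L['lead'][3]+(cx-L['lead'][2])*L['lead'][1]/L['lead'][0])
    return ang,pos,mm
if __name__=="__main__":
    import sys
    np.set_printoptions(precision=2,suppress=True)
    c=dict(np.load(sys.argv[1])) 
    a,p,m=lid(c); print("bay frame: ang",{k:round(float(v),2) for k,v in a.items()},"pos",{k:round(float(v),1) for k,v in p.items()},"w",p['far']-p['near'],"l",p['tail']-p['lead'],"ctr",(p['far']+p['near'])/2,(p['tail']+p['lead'])/2)
    print("lane origin",O)
E
python3 box.py top0.npz
python3 - <<'E'
from box import *
c=dict(np.load("side0.npz")); i=c["image"][:,:,::-1]; cv2.imwrite("pics/sidez.png",cv2.resize(i[120:290,310:500],None,fx=3.5,fy=3.5))
E
```

```text
bay frame: ang {'near': -4.95, 'far': -5.15, 'tail': -5.06, 'lead': -4.27} pos {'near': -75.5, 'far': 78.0, 'tail': 285.4, 'lead': 63.2} w 153.4949 l 222.2196 ctr 1.231411 174.27493
lane origin [511.13  54.06]
```

View pics/sidez.png

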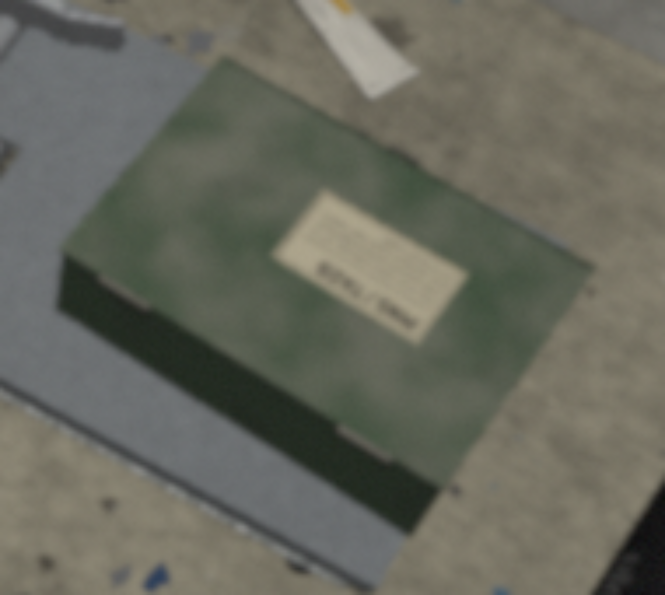

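Lid fits 153.5 x 222 mm (expected 153.5 x 224). In the bay frame the box origin is at (0.5, 174), yaw -5.0°, so a square two-finger push will mostly straighten it. Next I'll check the tool yaw and the space behind the box.

```bash
python3 - <<'E'
from box import *
from scipy.spatial.transform import Rotation as R
np.set_printoptions(precision=3,suppress=True)
from rig import env
s=env.sense(); m=R.from_rotvec(s["ee_rot"]).as_matrix(); print(m, s["ee_pos"])
yw=np.degrees(np.arctan2(m[1,1],m[0,1])); print("jaw axis deg",yw)
P=cloud(dict(np.load("top0.npz")))
for uv in [(90,200),(90,265),(90,330),(115,270),(110,240)]: print(uv,P[uv[1],uv[0]])
for y in (330,320,305): print(y,O+EY*y)
E
```

```text
[[-0.92   0.392 -0.001]
 [ 0.392  0.92  -0.001]
 [ 0.    -0.001 -1.   ]] [0.215 0.506 0.248]
jaw axis deg 66.92044748455031
(90, 200) [0.66  0.437 0.062]
(90, 265) [0.524 0.436 0.056]
(90, 330) [0.391 0.434 0.053]
(115, 270) [0.51  0.406 0.001]
(110, 240) [0.577 0.418 0.001]
330 [491.262 383.465]
320 [491.864 373.483]
305 [492.767 358.51 ]
```

move_arm:
  plan: [1,34,-15,0,0,0,-8,1,69,-30,0,0,0,-16,1,104,-46,0,0,0,-24,1,138,-61,0,0,0,-32,1,173,-77,0,0,0,-40,1,207,-92,0,0,0,-48,1,242,-107,0,0,0,-56,1,276,-122,0,0,0,-63.5,1,276,-122,0,0,0,-63.5,1,276,-122,0,0,0,-63.5]

```text
clock: 1.4
ee_pos: [0.4911, 0.3841, 0.248]
ee_rot: [-2.152, -2.288, 0.001]
force: [0.3, -0.2, -0.4]
gripper_width: 0.0855
```

```bash
cat > look.py <<'E'
from box import *
import sys
from rig import env
from scipy.spatial.transform import Rotation as R
n=sys.argv[1]; s=env.sense(); m=R.from_rotvec(s["ee_rot"]).as_matrix()
print("t",round(float(s["clock"]),2),"tcp",np.round(s["ee_pos"]*1000,1),"bay",np.round(bay(s["ee_pos"]*1000),1),"jaw deg",np.round(np.degrees(np.arctan2(m[1,1],m[0,1])),2),"F",np.round(s["force"],1),"w",round(float(s["gripper_width"]),4),"tilt",m[:,2].round(4))
for k in sys.argv[2:]:
    c=env.read_camera(k); cv2.imwrite(f"pics/{k}{n}.png",c["image"][:,:,::-1]); np.savez(f"{k}{n}.npz",**c)
E
python3 look.py 1 top side
```

```text
t 1.4 tcp [491.1 384.1 248. ] bay [-1.000e-01  3.307e+02] jaw deg 3.49 F [ 0.3 -0.2 -0.4] w 0.0855 tilt [-8.e-04 -1.e-04 -1.e+00]
```

View pics/top1.png

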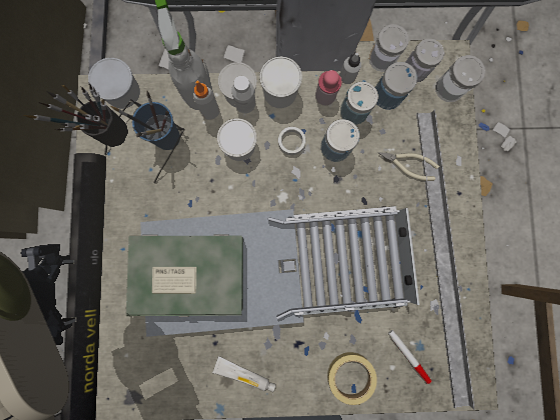

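The hand shows at about (45,300), clear of the box and behind its tail. I'll lower it.

move_arm:
  plan: [1,0,0,-40,0,0,0,1,0,0,-80,0,0,0,1,0,0,-120,0,0,0,1,0,0,-156,0,0,0,1,0,0,-156,0,0,0]

```text
clock: 2.12
ee_pos: [0.4899, 0.3839, 0.0904]
ee_rot: [-2.151, -2.287, 0.008]
force: [-0.0, 1.1, 0.8]
gripper_width: 0.0854
```

```bash
python3 look.py 2 top side
```

```text
t 2.12 tcp [489.9 383.9  90.4] bay [ -1.4 330.6] jaw deg 3.5 F [-0.   1.1  0.8] w 0.0854 tilt [-0.0046 -0.0023 -1.    ]
```

View pics/side2.png

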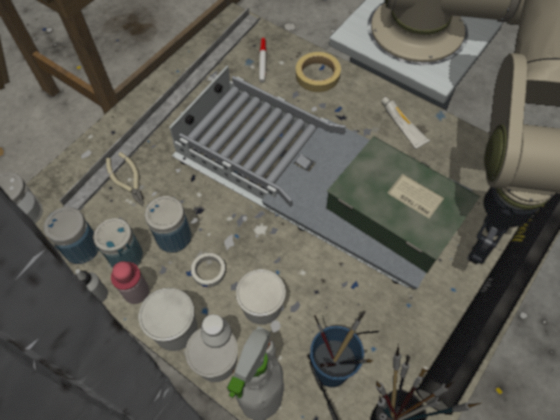

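The hand is at about (495,235), behind the tail with a visible gap. Now a slow push along the lane: contact, then squaring.

move_arm:
  plan: [1,1,-8,1,0,0,0,1,1.5,-16,1.5,0,0,0,1,2,-22,1.5,0,0,0,1,2.5,-26,1.5,0,0,0,1,3,-30,1.5,0,0,0,1,3,-34,1.5,0,0,0,1,3.5,-38,1.5,0,0,0,1,3.5,-42,1.5,0,0,0,1,4,-46,1.5,0,0,0,1,4,-50,1.5,0,0,0]

```text
clock: 3.48
ee_pos: [0.4953, 0.3343, 0.0938]
ee_rot: [-2.153, -2.286, -0.001]
force: [-1.1, 4.4, 0.4]
gripper_width: 0.0851
```

```bash
python3 look.py 3 top side; python3 box.py top3.npz
```

```text
t 3.48 tcp [495.3 334.3  93.8] bay [  1.1 280.7] jaw deg 3.42 F [-1.1  4.4  0.4] w 0.0851 tilt [-3.e-04  1.e-03 -1.e+00]
bay frame: ang {'near': -1.72, 'far': -1.91, 'tail': -1.9, 'lead': -1.72} pos {'near': -70.0, 'far': 83.4, 'tail': 267.9, 'lead': 47.0} w 153.39235 l 220.90736 ctr 6.743881 157.42625
lane origin [511.13  54.06]
```

View pics/top3.png

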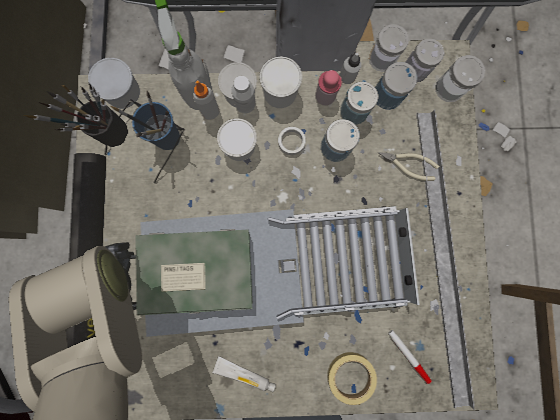

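The box is now at yaw -1.8°, but its lead end has swung outward: lid centre x is +6.7 and the tail about +9.5. A push on its far side, about 30 mm behind centre, should correct both. I'll back off, rise, and go round with the jaws shut.

move_arm:
  plan: [1,0,15,0,0,0,0,1,0,28,0,0,0,0,0.5,0,30,45,0,0,0,0,0,30,95,0,0,0,0,42,-9,95,0,0,0,0,84,-48,95,0,0,0,0,124,-86,95,0,0,0,0,124,-86,95,0,0,0,0,124,-86,95,0,0,0]

```text
clock: 4.7
ee_pos: [0.6193, 0.2488, 0.1886]
ee_rot: [-2.153, -2.287, 0.001]
force: [0.3, -0.0, 0.4]
gripper_width: -0.0002
```

```bash
python3 look.py 4 top wrist
```

```text
t 4.7 tcp [619.3 248.8 188.6] bay [119.7 187.9] jaw deg 3.45 F [ 0.3 -0.   0.4] w -0.0002 tilt [-6.e-04 -0.e+00 -1.e+00]
```

View pics/wrist4.png

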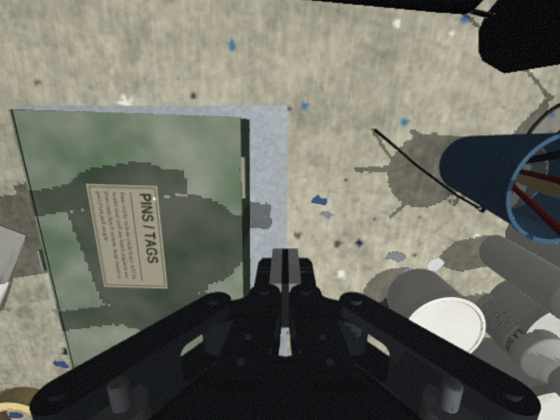

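View pics/top4.png

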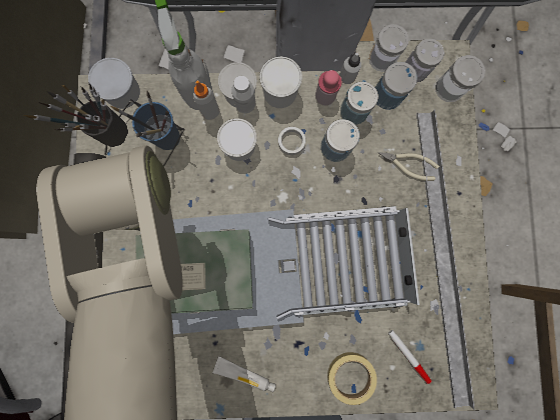

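The wrist view shows the shut fingers (285,280) about 40 px outside the lid's far edge (245). The space below is clear, and the brush handle at (375,130) is well away. Lowering.

move_arm:
  plan: [0,0,0,-30,0,0,0,0,0,0,-60,0,0,0,0,0,0,-95,0,0,0,0,0,0,-95,0,0,0,0,-5,0,-95,0,0,0,0,-9,0,-95,0,0,0,0,-9,0,-95,0,0,0]

```text
clock: 5.68
ee_pos: [0.6105, 0.2482, 0.0951]
ee_rot: [2.153, 2.286, 0.002]
force: [-0.3, -0.2, -0.1]
gripper_width: -0.0002
```

```bash
python3 look.py 5 top wrist side; python3 box.py top5.npz
```

```text
t 5.67 tcp [610.5 248.2  95.1] bay [110.9 187.8] jaw deg 3.44 F [-0.3 -0.2 -0.1] w -0.0002 tilt [ 1.6e-03  3.0e-04 -1.0e+00]
bay frame: ang {'near': 2.92, 'far': -3.87, 'tail': 0.87, 'lead': -1.69} pos {'near': -61.0, 'far': 73.1, 'tail': 157.8, 'lead': 46.7} w 134.1227 l 111.08549 ctr 6.0158215 102.24252
lane origin [511.13  54.06]
```

View pics/wrist5.png

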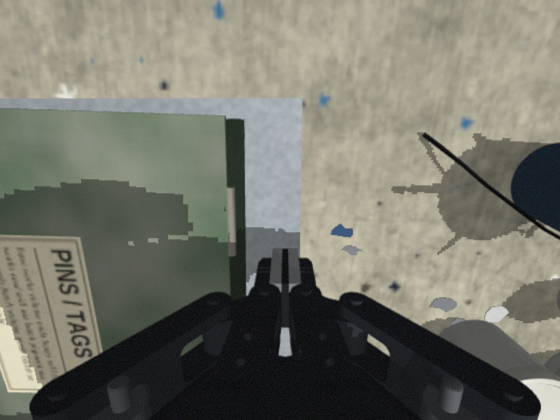

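View pics/side5.png

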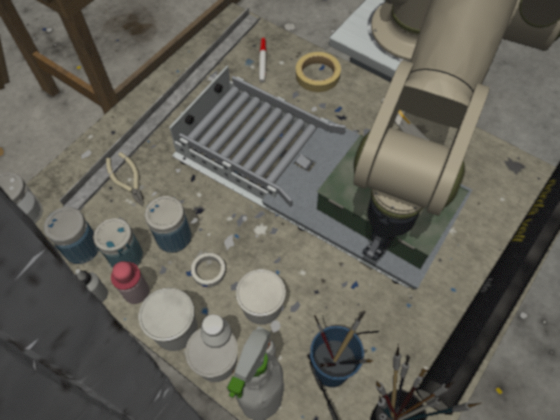

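The fingers are in position and not touching, with tips at about (285,265) and the lid edge at 228. I'll push slowly toward the lane middle.

move_arm:
  plan: [0,-5,0,0,0,0,0,0,-9,-0.5,0,0,0,0,0,-11,-0.5,0,0,0,0,0,-13,-0.5,0,0,0,0,0,-15,-1,0,0,0,0,0,-17,-1,0,0,0,0,0,-18.5,-1,0,0,0,0,0,-18.5,-1,0,0,0,0]

```text
clock: 6.82
ee_pos: [0.5919, 0.247, 0.0939]
ee_rot: [-2.154, -2.287, 0.0]
force: [2.0, 0.5, -0.8]
gripper_width: -0.0001
```

```bash
python3 look.py 6 top wrist side; python3 - <<'E'
from box import *
a=cv2.imread('pics/top6.png'); cv2.imwrite('pics/top6z.png',cv2.resize(a[190:350,120:320],None,fx=3.5,fy=3.5,interpolation=2))
E
```

```text
t 6.83 tcp [591.9 247.   93.9] bay [ 92.2 187.7] jaw deg 3.42 F [ 2.   0.5 -0.8] w -0.0001 tilt [-3.e-04 -1.e-04 -1.e+00]
```

View pics/wrist6.png

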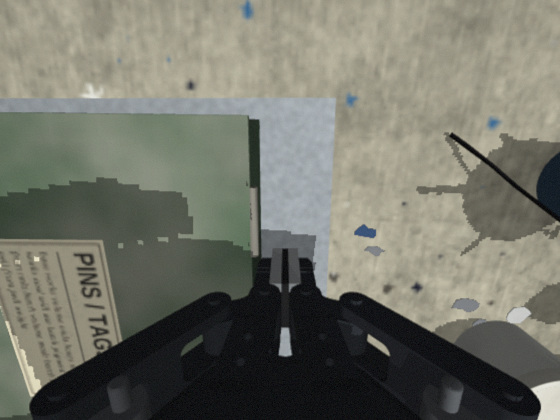

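View pics/top6z.png

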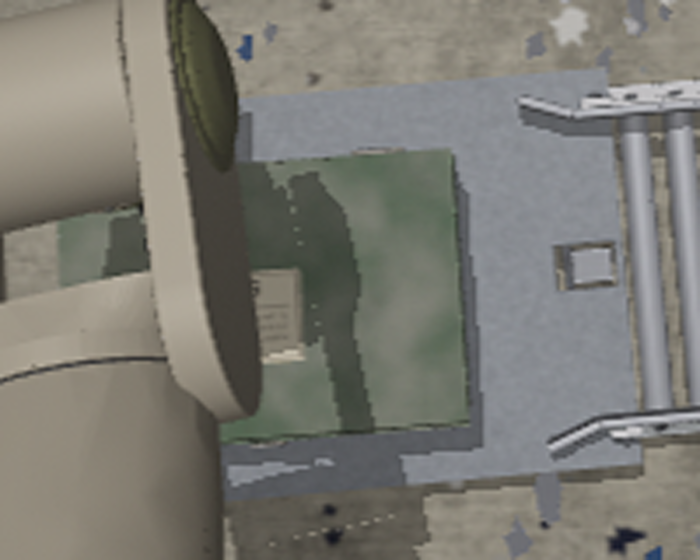

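The fingers touch the box side (2 N). I'll measure the visible lead part of the lid.

```bash
cat > part.py <<'E'
from box import *
import sys
def part(c,ylo,yhi,h=0.113,u0=95,u1=425):
    z=cv2.medianBlur(cloud(c)[...,2].astype(np.float32),5)
    m=((z>.092)&(z<.125)).astype(np.uint8); mm=np.zeros_like(m); mm[205:345,u0:u1]=m[205:345,u0:u1]
    mm=cv2.morphologyEx(mm,cv2.MORPH_OPEN,np.ones((7,7),np.uint8))
    cs,_=cv2.findContours(mm,0,cv2.CHAIN_APPROX_NONE); k=max(cs,key=cv2.contourArea)[:,0,:].astype(float)
    w=bay(ray(c,k,h)*1000); s=(w[:,1]>ylo)&(w[:,1]<yhi)
    f=lambda q:cv2.fitLine(q.astype(np.float32),cv2.DIST_HUBER,0,.01,.01).ravel()
    mid=np.median([w[s,0].min(),w[s,0].max()])
    out={}
    for n,q in (("near",w[s&(w[:,0]<mid-50)]),("far",w[s&(w[:,0]>mid+50)])):
        l=f(q); a=-np.degrees(np.arctan(l[0]/l[1])); ym=(ylo+yhi)/2; out[n]=(round(float(a),2),round(float(l[2]+(ym-l[3])*l[0]/l[1]),1),len(q))
    ld=w[(w[:,1]<w[:,1].min()+12)&(abs(w[:,0]-mid)<60)]; l=f(ld); al=np.degrees(np.arctan(l[1]/l[0])); yl=l[3]+(mid-l[2])*l[1]/l[0]
    xm=(out["near"][1]+out["far"][1])/2; yw=np.mean([out["near"][0],out["far"][0],al])
    ym=(ylo+yhi)/2; yc=yl+111.5; xo=xm-.75-np.sin(np.radians(yw))*(yc-ym)
    print(out,"lead ang %.2f y %.1f"%(al,yl),"yaw %.2f"%yw,"width %.1f"%(out["far"][1]-out["near"][1]),"=> origin x %.1f y %.1f, tail x %.1f, lead x %.1f"%(xo,yc,xo-110*np.sin(np.radians(yw)),xo+110*np.sin(np.radians(yw))))
if __name__=="__main__": part(dict(np.load(sys.argv[1])),float(sys.argv[2]),float(sys.argv[3]))
E
python3 part.py top3.npz 60 125; python3 part.py top6.npz 60 125
```

```text
{'near': (-2.29, -72.0, 34), 'far': (1.05, 82.4, 33)} lead ang -2.00 y 47.1 yaw -1.08 width 154.4 => origin x 5.7 y 158.6, tail x 7.8, lead x 3.6
{'near': (-0.38, -78.4, 33), 'far': (2.26, 75.8, 33)} lead ang -0.58 y 45.2 yaw 0.43 width 154.2 => origin x -2.5 y 156.7, tail x -3.4, lead x -1.7
```

Shifts: x -8 mm, yaw about +1.5°. I'll back off to get a clear view.

move_arm:
  plan: [0,12,1,0,0,0,0,0,24,1.5,0,0,0,0,0,26,2,45,0,0,0,0,0,26,2,95,0,0,0,0,-14,41,95,0,0,0,0.5,-54,90,95,0,0,0,1,-98,130,95,0,0,0,1,-100,137,95,0,0,0,1,-100,137,95,0,0,0]

```text
invalid input at $.plan: expected a multiple of 7 numbers
```

```bash
python3 look.py 7 top; python3 box.py top7.npz
```

```text
t 6.97 tcp [591.9 247.   93.8] bay [ 92.3 187.7] jaw deg 3.42 F [ 1.2  0.9 -0.6] w 0.0003 tilt [-6.e-04 -0.e+00 -1.e+00]
bay frame: ang {'near': 4.48, 'far': -0.97, 'tail': 3.57, 'lead': -0.59} pos {'near': -68.4, 'far': 65.6, 'tail': 158.1, 'lead': 45.1} w 134.00233 l 112.97044 ctr -1.4471817 101.59153
lane origin [511.13  54.06]
```

View pics/top7.png

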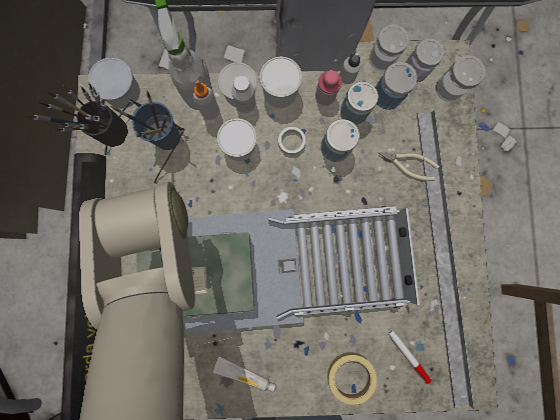

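That plan was malformed and refused. I'll resend it.

move_arm:
  plan: [0,12,1,0,0,0,0,0,24,1.5,0,0,0,0,0,26,2,45,0,0,0,0,26,2,95,0,0,0,0,-14,41,95,0,0,0,0.5,-54,90,95,0,0,0,1,-98,130,95,0,0,0,1,-100,137,95,0,0,0,1,-100,137,95,0,0,0]

```text
clock: 8.15
ee_pos: [0.4921, 0.3839, 0.1888]
ee_rot: [2.153, 2.287, -0.001]
force: [1.1, 0.7, -0.7]
gripper_width: 0.0723
```

```bash
python3 look.py 8 top; python3 box.py top8.npz
```

```text
t 8.15 tcp [492.1 383.9 188.8] bay [  0.9 330.4] jaw deg 3.46 F [ 1.1  0.7 -0.7] w 0.0723 tilt [-3.e-04 -6.e-04 -1.e+00]
bay frame: ang {'near': -0.53, 'far': -0.7, 'tail': -0.24, 'lead': -0.59} pos {'near': -77.8, 'far': 75.8, 'tail': 266.0, 'lead': 45.1} w 153.59897 l 220.90982 ctr -1.0168152 155.56358
lane origin [511.13  54.06]
```

View pics/top8.png

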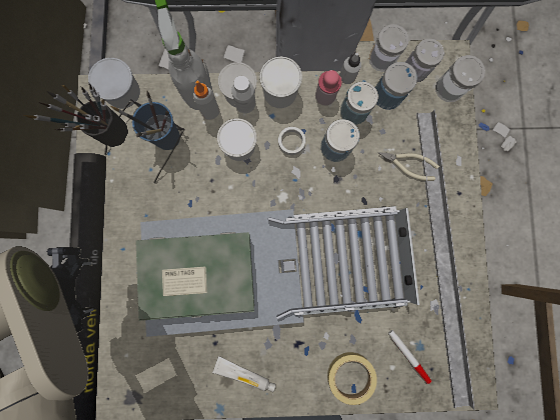

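Yaw is now -0.55° and the origin x about -1.8, which is good. I'll lower behind the tail and push squarely.

move_arm:
  plan: [1,-0.5,0,-32,0,0,0,1,-0.5,0,-64,0,0,0,1,-0.5,0,-95,0,0,0,1,-0.5,0,-96,0,0,0,1,0.5,-16,-96,0,0,0,1,1.5,-32,-96,0,0,0,1,2,-43,-96,0,0,0,1,2.5,-50,-96,0,0,0,1,3,-56,-96,0,0,0,1,3.5,-62,-96,0,0,0]

```text
clock: 9.45
ee_pos: [0.4956, 0.3226, 0.0932]
ee_rot: [-2.153, -2.287, -0.003]
force: [0.0, 6.3, 1.5]
gripper_width: 0.0852
```

```bash
python3 look.py 9 top; python3 box.py top9.npz
```

```text
t 9.45 tcp [495.6 322.6  93.2] bay [  0.7 269. ] jaw deg 3.44 F [0.  6.3 1.5] w 0.0852 tilt [ 7.0e-04  1.9e-03 -1.0e+00]
bay frame: ang {'near': 0.01, 'far': -0.1, 'tail': 0.23, 'lead': -0.06} pos {'near': -76.6, 'far': 76.9, 'tail': 258.3, 'lead': 37.0} w 153.42496 l 221.28903 ctr 0.15216064 147.63734
lane origin [511.13  54.06]
```

The box is square (0.0°) and centred (origin x about -0.6). I'll keep pushing straight down the lane.

move_arm:
  plan: [1,0.4,-6,0,0,0,0,1,0.7,-12,0,0,0,0,1,1.1,-18,0,0,0,0,1,1.4,-24,0,0,0,0,1,1.8,-30,0,0,0,0,1,2.2,-36,0,0,0,0,1,2.5,-42,0,0,0,0,1,2.9,-48,0,0,0,0,1,3.2,-54,0,0,0,0,1,3.6,-60,0,0,0,0]

```text
clock: 10.75
ee_pos: [0.4993, 0.2627, 0.0931]
ee_rot: [-2.153, -2.287, -0.003]
force: [-0.5, 5.4, 1.2]
gripper_width: 0.0855
```

```bash
python3 look.py 10 top; python3 box.py top10.npz
```

```text
t 10.75 tcp [499.3 262.7  93.1] bay [  0.7 209. ] jaw deg 3.46 F [-0.5  5.4  1.2] w 0.0855 tilt [ 9.0e-04  1.5e-03 -1.0e+00]
bay frame: ang {'near': -0.03, 'far': -0.12, 'tail': 8.39, 'lead': 0.11} pos {'near': -76.3, 'far': 77.0, 'tail': 193.2, 'lead': -22.8} w 153.36404 l 216.03586 ctr 0.34708786 85.17169
lane origin [511.13  54.06]
```

View pics/top10.png

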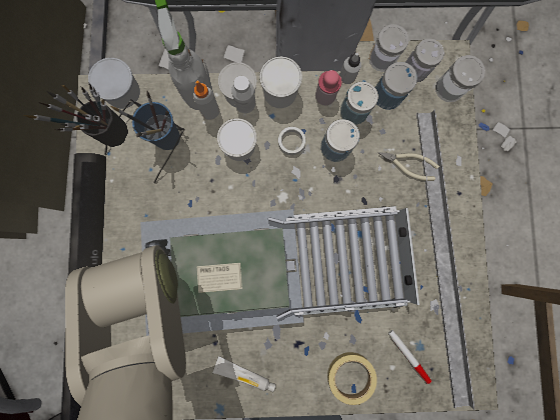

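The box's lead edge is at image x≈289, over the catch, centred between the flares with yaw about 0°. Continuing.

move_arm:
  plan: [1,0.4,-6,0,0,0,0,1,0.7,-12,0,0,0,0,1,1.1,-18,0,0,0,0,1,1.4,-24,0,0,0,0,1,1.8,-30,0,0,0,0,1,2.2,-36,0,0,0,0,1,2.5,-42,0,0,0,0,1,2.9,-48,0,0,0,0,1,3.2,-54,0,0,0,0,1,3.6,-60,0,0,0,0]

```text
clock: 12.05
ee_pos: [0.5029, 0.2026, 0.0931]
ee_rot: [-2.153, -2.287, -0.002]
force: [-0.4, 6.0, 1.9]
gripper_width: 0.0859
```

```bash
python3 look.py 11 top; python3 box.py top11.npz; python3 part.py top11.npz -70 20
```

```text
t 12.05 tcp [502.9 202.6  93.1] bay [  0.7 148.8] jaw deg 3.45 F [-0.4  6.   1.9] w 0.0859 tilt [ 7.0e-04  1.2e-03 -1.0e+00]
bay frame: ang {'near': -0.7, 'far': 0.72, 'tail': 7.61, 'lead': -0.12} pos {'near': -76.0, 'far': 76.9, 'tail': 111.5, 'lead': -82.6} w 152.88788 l 194.1371 ctr 0.41099167 14.469048
lane origin [511.13  54.06]
{'near': (-0.02, -76.2, 46), 'far': (1.55, 77.3, 46)} lead ang 0.14 y -82.6 yaw 0.56 width 153.5 => origin x -0.7 y 28.9, tail x -1.8, lead x 0.3
```

View pics/top11.png

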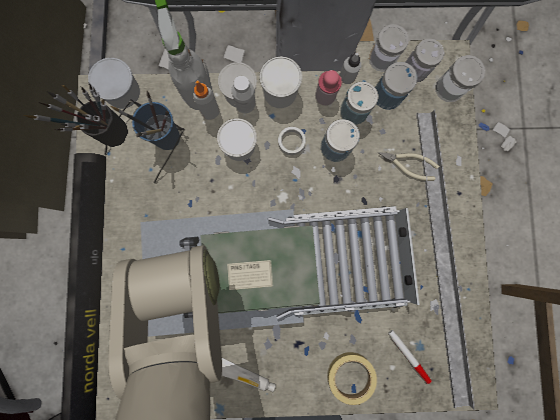

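The box is in the lane with an equal gap to each rail (lead edge at image x≈317). Continuing.

move_arm:
  plan: [1,0.4,-6,0,0,0,0,1,0.7,-12,0,0,0,0,1,1.1,-18,0,0,0,0,1,1.4,-24,0,0,0,0,1,1.8,-30,0,0,0,0,1,2.2,-36,0,0,0,0,1,2.5,-42,0,0,0,0,1,2.9,-48,0,0,0,0,1,3.2,-54,0,0,0,0,1,3.6,-60,0,0,0,0]

```text
clock: 13.35
ee_pos: [0.5064, 0.1426, 0.0931]
ee_rot: [-2.153, -2.287, -0.002]
force: [-0.1, 5.6, 3.0]
gripper_width: 0.0854
```

```bash
python3 look.py 12 top; python3 part.py top12.npz -125 -35
```

```text
t 13.35 tcp [506.4 142.6  93.1] bay [ 0.6 88.6] jaw deg 3.44 F [-0.1  5.6  3. ] w 0.0854 tilt [ 4.e-04  1.e-03 -1.e+00]
{'near': (0.29, -76.3, 46), 'far': (2.11, 77.3, 45)} lead ang 0.02 y -142.5 yaw 0.81 width 153.6 => origin x -0.9 y -31.0, tail x -2.5, lead x 0.6
```

View pics/top12.png

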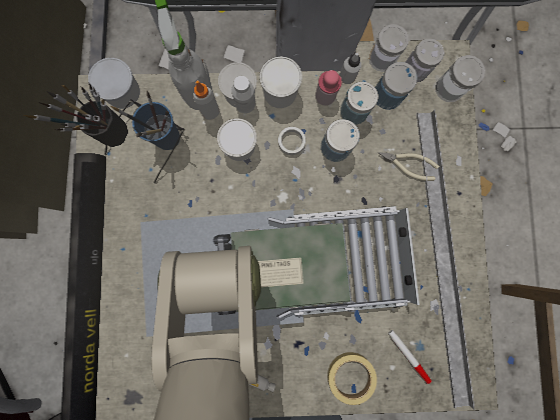

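Still square (lead edge 0.0°, near and far edges -76/+77). Continuing, a little slower.

move_arm:
  plan: [1,0.4,-6,0,0,0,0,1,0.7,-12,0,0,0,0,1,1.1,-18,0,0,0,0,1,1.4,-24,0,0,0,0,1,1.8,-30,0,0,0,0,1,2.2,-36,0,0,0,0,1,2.5,-42,0,0,0,0,1,2.9,-48,0,0,0,0,1,3.2,-53,0,0,0,0,1,3.5,-58,0,0,0,0]

```text
clock: 14.65
ee_pos: [0.51, 0.0845, 0.0931]
ee_rot: [2.154, 2.287, 0.001]
force: [0.2, 6.1, 4.0]
gripper_width: 0.0855
```

```bash
python3 look.py 13 top; python3 part.py top13.npz -185 -95
```

```text
t 14.65 tcp [510.   84.5  93.1] bay [ 0.7 30.4] jaw deg 3.45 F [0.2 6.1 4. ] w 0.0855 tilt [ 6.e-04  6.e-04 -1.e+00]
{'near': (0.43, -76.1, 45), 'far': (1.61, 77.4, 45)} lead ang 0.18 y -200.4 yaw 0.74 width 153.5 => origin x -0.8 y -88.9, tail x -2.2, lead x 0.7
```

View pics/top13.png

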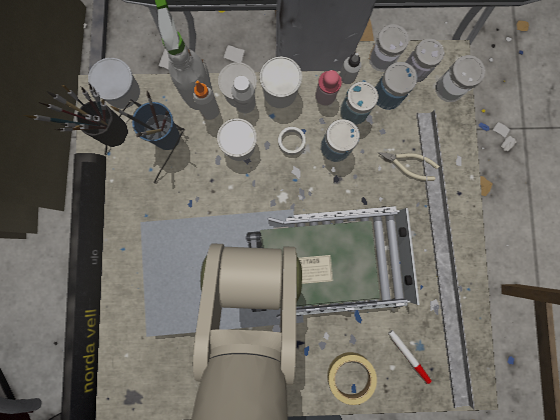

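move_arm:
  plan: [1,0.3,-5,0,0,0,0,1,0.6,-10,0,0,0,0,1,0.9,-15,0,0,0,0,1,1.2,-20,0,0,0,0,1,1.5,-25,0,0,0,0,1,1.8,-30,0,0,0,0,1,2.1,-35,0,0,0,0,1,2.4,-40,0,0,0,0,1,2.7,-45,0,0,0,0,1,2.9,-48,0,0,0,0]

```text
clock: 15.95
ee_pos: [0.5128, 0.0355, 0.0928]
ee_rot: [2.154, 2.287, -0.0]
force: [1.0, 4.0, 3.1]
gripper_width: 0.0852
```

```bash
python3 look.py 14 top side; python3 part.py top14.npz -235 -145
```

```text
t 15.95 tcp [512.8  35.5  92.8] bay [  0.6 -18.6] jaw deg 3.41 F [1.  4.  3.1] w 0.0852 tilt [-1.e-04 -2.e-04 -1.e+00]
{'near': (0.17, -76.0, 46), 'far': (1.62, 77.4, 45)} lead ang -0.05 y -249.2 yaw 0.58 width 153.4 => origin x -0.6 y -137.7, tail x -1.7, lead x 0.5
```

View pics/top14.png

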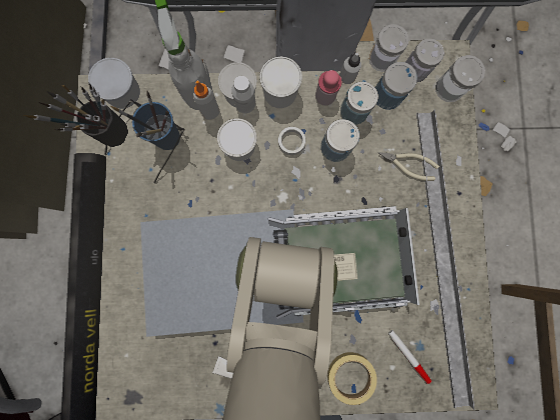

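View pics/side14.png

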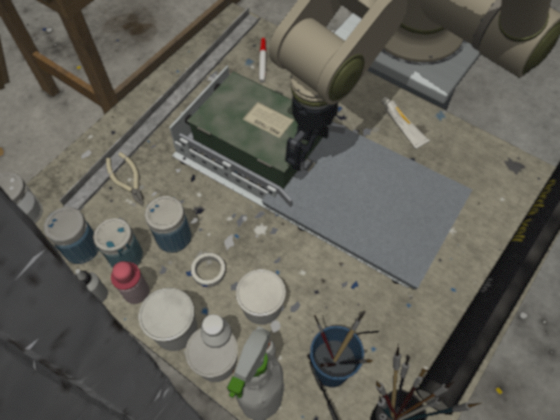

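Lead edge at -249.5 (home is -273), still square, with gaps visible to both rails. Now the slow final stretch.

move_arm:
  plan: [1,0.2,-3,0,0,0,0,1,0.4,-6,0,0,0,0,1,0.6,-9,0,0,0,0,1,0.7,-11.5,0,0,0,0,1,0.8,-14,0,0,0,0,1,0.9,-16,0,0,0,0,1,1,-18,0,0,0,0,1,1.2,-20,0,0,0,0,1,1.3,-22,0,0,0,0,1,1.3,-22,0,0,0,0]

```text
clock: 17.3
ee_pos: [0.5137, 0.0156, 0.0928]
ee_rot: [-2.152, -2.285, -0.003]
force: [0.6, 13.0, 0.5]
gripper_width: 0.0853
```

```bash
python3 look.py 15 top wrist; python3 part.py top15.npz -255 -165
```

```text
t 17.3 tcp [513.7  15.6  92.8] bay [  0.2 -38.5] jaw deg 3.43 F [ 0.6 13.   0.5] w 0.0853 tilt [-7.0e-04  3.2e-03 -1.0e+00]
{'near': (0.33, -76.0, 46), 'far': (1.82, 77.5, 45)} lead ang 0.09 y -268.8 yaw 0.75 width 153.5 => origin x -0.7 y -157.3, tail x -2.1, lead x 0.7
```

View pics/wrist15.png

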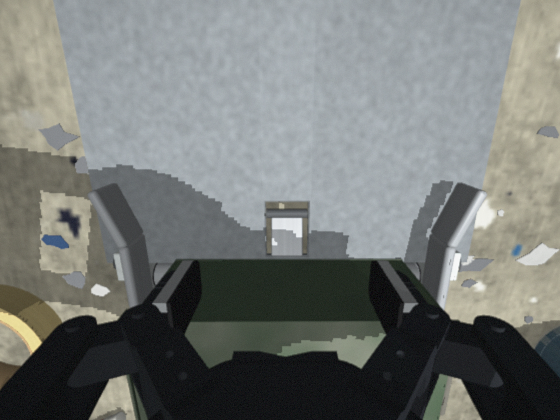

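Wrist force rose to 13 N with the TCP 2 mm short of command, so the box is on the bumpers. The catch shows at (287,235), right behind the wall. I'll press a little more and then check.

move_arm:
  plan: [1,0,-1,0,0,0,0,1,0,-2,0,0,0,0,1,0,-2,0,0,0,0]

```text
clock: 17.77
ee_pos: [0.5135, 0.0153, 0.0928]
ee_rot: [-2.151, -2.284, -0.006]
force: [1.1, 23.5, 1.7]
gripper_width: 0.0853
```

```bash
python3 look.py 16 top wrist; python3 part.py top16.npz -255 -165; python3 - <<'E'
import cv2
a=cv2.imread('pics/wrist16.png'); cv2.imwrite('pics/w16z.png',cv2.resize(a[180:290,210:370],None,fx=4.5,fy=4.5,interpolation=2))
E
```

```text
t 17.77 tcp [513.5  15.3  92.8] bay [  0.1 -38.8] jaw deg 3.43 F [ 1.1 23.5  1.7] w 0.0853 tilt [-7.0e-04  6.1e-03 -1.0e+00]
{'near': (0.44, -76.0, 46), 'far': (1.82, 77.5, 45)} lead ang 0.16 y -268.8 yaw 0.81 width 153.5 => origin x -0.7 y -157.3, tail x -2.3, lead x 0.8
```

View pics/w16z.png

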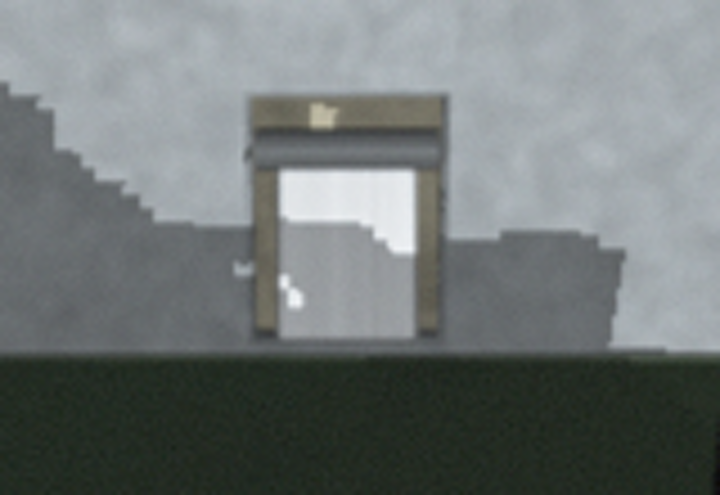

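Hard stop at 23 N with the TCP at bay y -38.8 (I predicted about -38 for home). I'll back off along the lane, then rise to inspect the catch.

move_arm:
  plan: [1,0,2,0,0,0,0,1,-0.3,6,0,0,0,0,1,-1,18,0,0,0,0,1,-2,34,0,0,0,0,1,-3,50,0,0,0,0,1,-4,65,40,0,0,0,1,-4,65,80,0,0,0,1,-4,65,80,0,0,0]

```text
clock: 18.88
ee_pos: [0.5111, 0.0779, 0.1754]
ee_rot: [2.15, 2.285, 0.006]
force: [0.1, 0.3, -0.7]
gripper_width: 0.0854
```

```bash
python3 look.py 17 top wrist side; python3 part.py top17.npz -255 -165; python3 - <<'E'
from h import *
from rig import env
from scipy.spatial.transform import Rotation as R
from box import bay
s=env.sense(); c=dict(np.load("wrist17.npz")); f,cx,cy=cam(c); z=c["range_z"]; v,u=np.mgrid[0:420,0:560]
P=np.stack([(u-cx)/f*z,(v-cy)/f*z,z],-1)@c["mount"][:3,:3].T+c["mount"][:3,3]
W=P@R.from_rotvec(s["ee_rot"]).as_matrix().T+s["ee_pos"]; B=bay(W.reshape(-1,3)*1000); h=W.reshape(-1,3)[:,2]*1000
for y in range(-56,-10,3):
    a=(abs(B[:,1]-y)<1.5); q=lambda m: (round(float(np.median(h[m])),1) if m.sum() else None, int(m.sum()))
    print(y,"mid",q(a&(abs(B[:,0])<6)),"plate",q(a&(abs(abs(B[:,0])-35)<10)))
a=cv2.imread('pics/wrist17.png'); 
E
```

```text
t 18.88 tcp [511.1  77.9 175.4] bay [ 1.4 23.8] jaw deg 3.48 F [ 0.1  0.3 -0.7] w 0.0854 tilt [ 5.8e-03 -5.0e-04 -1.0e+00]
{'near': (0.44, -76.0, 46), 'far': (1.82, 77.5, 45)} lead ang 0.20 y -268.8 yaw 0.82 width 153.5 => origin x -0.8 y -157.3, tail x -2.3, lead x 0.8
-56 mid (108.3, 47) plate (108.4, 167)
-53 mid (90.2, 213) plate (89.0, 707)
-50 mid (81.0, 450) plate (80.0, 1558)
-47 mid (108.7, 1) plate (43.6, 106)
-44 mid (50.3, 36) plate (43.8, 105)
-41 mid (49.3, 38) plate (43.6, 116)
-38 mid (48.3, 42) plate (43.6, 114)
-35 mid (46.3, 64) plate (43.6, 107)
-32 mid (45.8, 57) plate (43.7, 110)
-29 mid (45.2, 43) plate (43.7, 117)
-26 mid (44.3, 36) plate (43.7, 115)
-23 mid (43.7, 30) plate (43.7, 116)
-20 mid (44.6, 37) plate (43.7, 115)
-17 mid (42.9, 32) plate (43.8, 120)
-14 mid (None, 0) plate (43.7, 123)
-11 mid (43.5, 25) plate (43.6, 123)
```

View pics/wrist17.png

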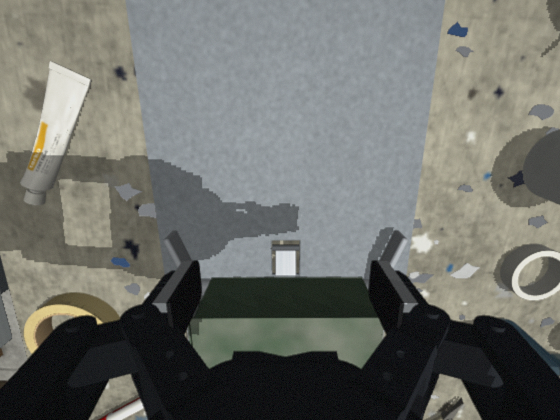

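View pics/side17.png

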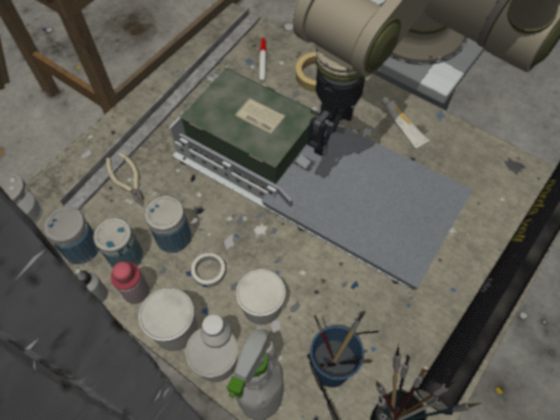

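The catch ramps from plate level (43.7) to 50.3 mm at its tip, so it has popped up about 6.6 mm. The tail wall is right behind it, at about -50, and the box stayed put on release. I'll clear the hand and take a last look.

move_arm:
  plan: [1,-15,40,40,0,0,0,1,-30,80,80,0,0,0,1,-45,120,100,0,0,0,1,-60,160,100,0,0,0,1,-70,200,100,0,0,0,1,-70,200,100,0,0,0,1,-70,200,100,0,0,0]

```text
clock: 19.9
ee_pos: [0.4401, 0.2766, 0.2718]
ee_rot: [-2.154, -2.286, 0.003]
force: [0.2, 0.9, -0.8]
gripper_width: 0.0853
```

```bash
python3 look.py 18 top side; python3 box.py top18.npz; python3 - <<'E'
from box import *
c=dict(np.load("top18.npz")); P=cloud(c); 
B=bay(P.reshape(-1,3)*1000); h=P.reshape(-1,3)[:,2]*1000
for y in (-70,-110,-160,-210,-250): 
    print(y,[round(float(np.median(h[(abs(B[:,1]-y)<6)&(abs(B[:,0]-x)<10)])),1) for x in (-60,0,60)])
a=cv2.imread('pics/top18.png'); cv2.imwrite('pics/t18z.png',cv2.resize(a[195:345,250:430],None,fx=4.4,fy=4,interpolation=2))
for n in ("top0","top18"):
    g=dict(np.load(n+".npz"))["image"].astype(int)
    if n=="top0": g0=g
print("bystander diff",abs(g-g0)[110:170,210:365].mean())
E
```

```text
t 19.9 tcp [440.1 276.6 271.8] bay [-57.5 226.4] jaw deg 3.42 F [ 0.2  0.9 -0.8] w 0.0853 tilt [-1.7e-03 -9.0e-04 -1.0e+00]
bay frame: ang {'near': 0.16, 'far': 0.06, 'tail': 0.34, 'lead': 0.17} pos {'near': -76.3, 'far': 77.1, 'tail': -48.0, 'lead': -268.9} w 153.3437 l 220.84937 ctr 0.41079712 -158.43185
lane origin [511.13  54.06]
-70 [109.8, 110.1, 109.9]
-110 [109.8, 110.7, 109.5]
-160 [109.8, 110.3, 110.1]
-210 [109.7, 109.5, 109.8]
-250 [109.8, 109.4, 109.7]
bystander diff 0.8811111111111111
```

View pics/t18z.png

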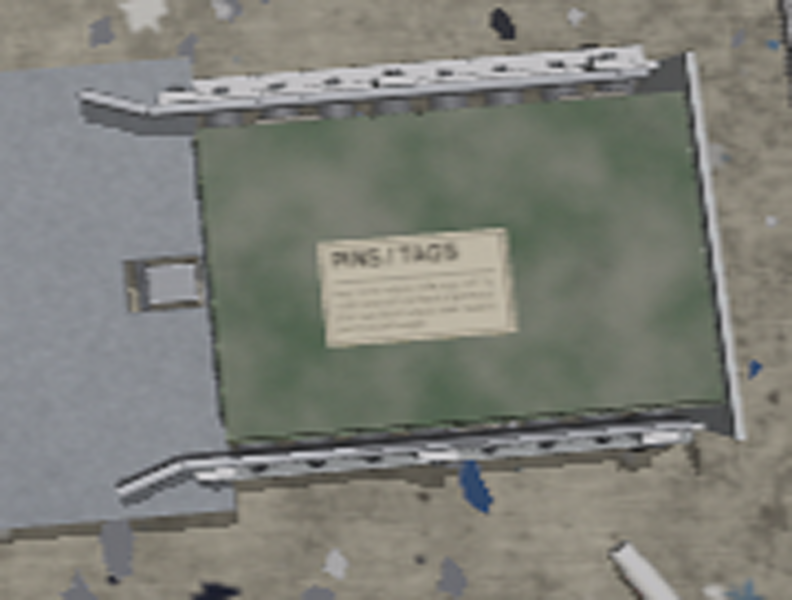

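The picture shows the box square against the end, gaps to both rails, and the catch free at about (170,283), with its tip at the tail. Handing in.

```bash
python3 -c "
from rig import env
print(env.job_done())"
```

```text
the job is handed in; nothing more can be done
None
```

The box is home in the roller bay, the catch is up behind it, and I handed the job in at about 20 s of the 64 s allowed.

I squared the box with the open fingers. That swung its front end about 6 mm sideways, so I pushed it back with one nudge on its far side. Then I pushed it straight down the lane until it stopped firmly on the bumpers, at 23 N on the wrist, and backed away.

**Last checks:**
- **Position:** yaw is about 0.1° and the origin is about 0.3 mm off the lane's middle. The box did not move when I released it.
- **Rails:** the lid edges sit at -76 and +77 mm between rails at ±88 mm. Gaps to both rails showed in every picture on the way in, and I saw no contact.
- **Catch:** its tip measured about 6.6 mm above the plate, so it has popped up.
- **Surroundings:** the camera view of the tub, tape and jar shows no visible change.

**Disagreements:**
- **Camera depth:** the camera puts the box centre at y = -158.4 mm, not -161 mm. I put this down to the roughly 2 mm calibration error. The hard stop and the raised catch both say it is fully home.
- **Lid height:** the lid read 110 mm instead of 113 mm, but level.
- **Refused move:** one move call was refused because I mistyped the row format. It had no effect.

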